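Put the palette knife and the marker away in the bench tray

TASK

The filling is done: put the tools away in the black-walled tray. Lay the wooden-handled palette knife flat in the long compartment along the tray's front, and the blue and grey marker flat in the short compartment behind it that runs from front to back, each lying along its compartment; either end may come first.

Things in the scene. Friction and masses are not known exactly. Their poses are not given: they have to be found in the camera images.
- palette_knife_center (a point): Palette knife lying flat on the table: slim tan wooden handle and thin steel blade, 231 long, 22 wide, loose, about 60 g. The point is the middle of its length, 8 mm above the table. Its own y axis runs along the tool towards the handle, z up (it rests tilted by about 0.04 rad). The handle (22 wide, 16 high) reaches from 6 to 116 mm on the +y side; the blade (up to 9 high) lies on the -y side. Grip it across the handle, 20 to 45 mm from this point, where it nearly balances.
- marker_center (a point): Felt marker lying on the table, blue cap half and grey barrel half, 132 long, 19 wide, 16 high, loose, about 16 g. The point is the middle of its length, 8 mm above the table; its own y axis runs along the marker. Here it is about 16 mm wide. It and the steel tweezers (132 long, 14 wide, a bystander) can lie in either of two places on the table.
- long_compartment (a point): Middle of the floor of the tray's long compartment (the one nearest the robot), 4 mm above the table. The tray (270 x 280, grey floor, black walls, fixed to the table) has its axes here: y along this compartment, x away from the robot, z up. Clear inside 270 long (y) by 90 wide (x); the walls are 5 thick and rise 12 above the floor (16 above the table), with a lower notch (9 above the table) in the middle 90 mm of the front wall.
- short_compartment (a point): Middle of the floor of the tray's short compartment, behind the long one at its -y (right-hand) end, 4 mm above the table. Same axes as the tray: this compartment runs along x (front to back), clear inside 165 long (x) by 90 wide (y), same walls of 12 above the floor. The wide bay on its +y side holds two balm tins (70 across, 31 high), the nearer edge of which is 100 mm or more in y from this point.

How it is judged:
By the outcome, as a careful person would: the job done as asked, in the order asked, and still so for the second after the job is handed in, with the robot touching nothing.
It also fails if it takes over 54 s, if anything falls off the work surface, if the arm or the gripper's body presses on something with over 40 N, if the wrist force passes 120 N, or if a joint passes its speed limit or range.

ROBOT

A 6-joint arm with a two-finger parallel gripper is mounted at the origin on a cart in front of the work surface, level with it; the furniture and walls round the work are solid. World frame = base frame: x ahead of the robot, y to its left, z up, the work surface at z = 0. Lengths are in m, angles in rad, forces in N, time in s.
With the tool pointing down it reaches from about 0.35 to 0.975 m from the base axis. Payload 4.9 kg.
Tool frame: the origin (TCP) lies at the very end of the fingers, on their centre line; the grasp point (between the pads) lies 19 mm behind it; z points along the fingers, y is the line along which they close (so a half turn about z gives the same grasp; the last joint's range is limited). The gripper opens to 85 mm and grips with 20 to 120 N. Pads are 22 mm wide; open, the fingers measure 114 mm over their backs; the gripper's body (76 mm by 85 mm) begins 54 mm behind the grasp point. The pads swing forward as they close: fully open they stand 13 mm farther back than shut.
Start: joints at [-1.465, 0.053, 1.613, -0, 1.476, -0.119], TCP at [0.139, -0.609, 0.231] pointing down, gripper open.
Joint ranges: [-3.01, 3.01], [-1.01, 2.22], [0.06, 2.58], [-1.02, 4.17], [0.09, 2.62], [-3.14, 3.14]. Speed limits (rad/s): [2.57, 2.57, 3.14, 3.14, 3.14, 3.14].

INTERFACE

Orientations are given as a rotation vector (axis times angle).
In Python, from station import get_obs, get_image, finish_job gives the robot as it stands. The module is installed in compiled form; this text tells all that it offers.
- The arm moves only by the tool carry_out, never from a script. Its argument "rows" is a list of rows, each a list of 7 numbers: the turn, a rotation vector about the tool's x, y, z as a fraction of full scale, then the shift along the tool's x, y, z as a fraction of full scale, then the closure, from -1 (fully open) to 1 (shut). A call has 1 to 5 rows; each row is the pose to reach, as a shift and turn from the pose commanded when the call began, along the tool's axes at that moment, turning the shorter way round; what a row does not reach only later rows make up. Full scale, the value 1, is 300 mm for a shift and pi rad for a turn. A row lasts 1/10 s, in which the tool goes at most 50 mm and 8.59 degrees, less where a joint would pass 70% of its speed; a pose out of reach is approached as far as the arm can. A call with a number of a shift or a turn outside -1 to 1 is refused whole. A call with a gripper value outside its range is refused whole. The fingers move at their own pace and stop on an object; "force" is the grip in N (left out, the last holds). Time passes only in rows, so rows that repeat a pose let the fingers close. It gives the time, the measured TCP pose, the force, the opening and the grip force at its end, in the units of the state.
- get_obs(): the state, without advancing time (a new reading comes with each control period).
- get_image(name): name is "side" or "top"; returns a dict with "img" (480x640x3 uint8, blue, green, red), "mtx" (3x3 intrinsics, pixels), "D" ([k1, k2, p1, p2, k3] as OpenCV has them; the pictures are not rectified), "R" (3x3) and "t" (3): a world point X has camera coordinates R X + t. Camera axes: x right, y down, z forward; pixel columns grow to the right and rows downward; lengths in m; the calibration is good to about 2 mm. A picture is of the moment at which its call begins. There is no depth.
- finish_job(): hands the job in; it is judged then, once.
The state is a dict: "t": time; "q": joint angles; "dq": joint speeds; "effort": joint torques, N m; "tool_pos": TCP position; "tool_rot": TCP orientation; "contact_force": force on the tool from outside, world axes, zero at the start; "wrist_torque": the same for the moment, N m; "opening": finger opening in m; "grip_force": force on a finger pad.
Only numpy, scipy, OpenCV 4.12 (cv2) and the standard library are available. Lean on these libraries where they do the work, as an engineer would, in place of code of your own. Each camera call takes 0.05 s, during which the arm holds its last target. There are 200 camera calls.

## Working session

There is one attempt and no reset: what is moved stays moved. The work goes in short steps, Python scripts to look and compute and a tool call to move; the robot and the scene stay as the last step left them, time stands still between calls to the robot, and variables do not carry over. Pictures are saved under pics/ and viewed, at most 10 in all, crops included, and the job is handed in when it is done.

Besides the shell and the picture viewer there is one more tool, called after ">>>" by a JSON object that holds its "op" and its "data". carry_out: Moves the arm, as the interface text tells. Shift numbers are shares of 300 mm and turn numbers shares of pi rad, none past 1 either way. Its arguments: {"type":"object","properties":{"rows":{"type":"array"},"force":{"type":"number"}},"required":["rows"]}

```bash
mkdir -p pics
python3 - <<'E'
from station import *
import cv2
for n in("top","side"):
    d=get_image(n);cv2.imwrite(f"pics/{n}0.png",d["img"]);print(n,d["mtx"].round(1).tolist(),d["D"],d["R"].round(3).tolist(),d["t"])
o=get_obs();print(o)
E
```

```text
top [[541.6, 0.0, 321.6], [0.0, 541.6, 231.5], [0.0, 0.0, 1.0]] [-0.03648186  0.          0.          0.          0.        ] [[-0.015, -1.0, 0.017], [-0.995, 0.014, -0.1], [0.1, -0.019, -0.995]] [0.01581279 0.57137823 0.94140204]
side [[465.0, 0.0, 314.9], [0.0, 465.0, 239.1], [0.0, 0.0, 1.0]] [-0.07577468  0.          0.          0.          0.        ] [[0.953, -0.304, -0.015], [-0.207, -0.612, -0.763], [0.222, 0.73, -0.646]] [-0.5020582   0.17465121  0.75570719]
{'t': 0.1, 'q': array([-1.46502417e+00,  5.33072222e-02,  1.61413935e+00, -1.26756876e-05,
        1.47597659e+00, -1.18999518e-01]), 'dq': array([-0.00044212, -0.00346831, -0.00295107,  0.00099368,  0.00023893,
        0.00080265]), 'effort': array([-4.32122115e-04, -3.94904745e+01, -3.71365142e+01, -1.08518539e-04,
        3.91841138e-03, -9.24065006e-06]), 'tool_pos': array([ 0.13924112, -0.60872796,  0.23018615]), 'tool_rot': array([-3.11995425e+00, -3.52124334e-01,  8.02294583e-07]), 'contact_force': array([ 0.32067429, -0.19182432, -0.53539316]), 'wrist_torque': array([ 0.02361019, -0.02870519, -0.03477408]), 'grip_force': 0.0, 'opening': 0.08566131278430489}
```

View pics/top0.png

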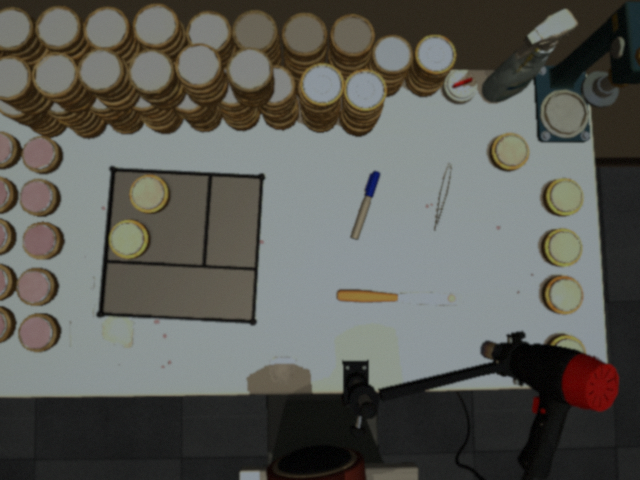

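View pics/side0.png

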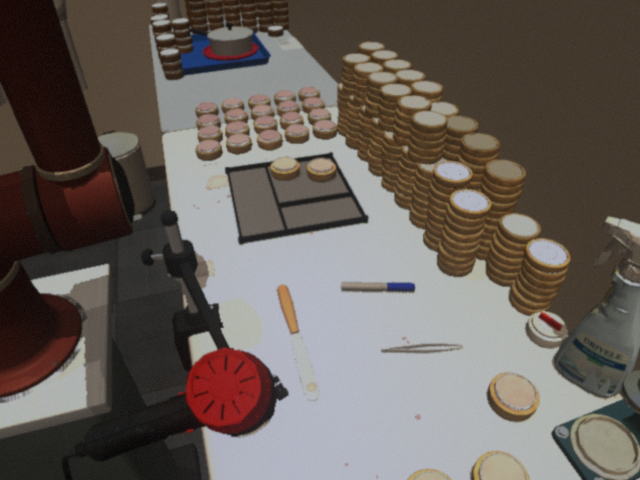

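The top view shows the tray with corners near (112,170), (262,176), (253,322) and (100,314). The knife runs from (338,296), the handle end, to (457,299). The marker runs from (376,173) to (354,238), and the tweezers are at (442,197). The side view shows a hair dryer on a stand over the front edge, with its red face near (228,390) and the stand knob near (170,218). It's an obstacle to stay clear of.

```bash
cat > h.py <<'E'
import cv2,numpy as np
from station import *
def ray(d,uv):
    p=cv2.undistortPoints(np.array(uv,float).reshape(-1,1,2),d["mtx"],d["D"])[:,0]
    R=np.array(d["R"]);return -R.T@d["t"],np.c_[p,np.ones(len(p))]@R
def plane(d,uv,z):
    c,r=ray(d,uv);return c+r*((z-c[2])/r[:,2])[:,None]
def tri(a,ua,b,ub):
    ca,ra=ray(a,[ua]);cb,rb=ray(b,[ub]);ra,rb=ra[0],rb[0]
    s=np.linalg.lstsq(np.c_[ra,-rb],cb-ca,rcond=None)[0]
    p,q=ca+s[0]*ra,cb+s[1]*rb;return (p+q)/2,np.linalg.norm(p-q)
def blob(d,lo,hi,box):
    x0,y0,x1,y1=box;h=cv2.cvtColor(d["img"],cv2.COLOR_BGR2HSV)
    m=np.zeros(h.shape[:2],np.uint8);m[y0:y1,x0:x1]=cv2.inRange(h,lo,hi)[y0:y1,x0:x1]
    return max(cv2.findContours(m,0,1)[0],key=cv2.contourArea)[:,0].astype(float)
def axis(P):
    c=P[:,:2];m=c.mean(0);v=np.linalg.svd(c-m)[2]
    w=(c-m)@v.T;mid=(w.max(0)+w.min(0))/2
    return m+mid@v,np.ptp(w,axis=0),v[0]
E
python3 - <<'E'
from h import *
np.set_printoptions(precision=4,suppress=True)
T=get_image("top");S=get_image("side")
for n,d,bk,bm in(("top",T,(325,280,410,312),(340,160,395,250)),("side",S,(270,280,305,340),(335,275,420,297))):
    k=blob(d,(8,100,80),(28,255,255),bk);print(n,"handle",*axis(plane(d,k,.010)))
    m=blob(d,(100,140,40),(130,255,255),bm);print(n,"cap",*axis(plane(d,m,.009)))
    h=cv2.cvtColor(d["img"],cv2.COLOR_BGR2HSV)
print("marker whole",plane(T,[(376,172),(354,238)],.008),plane(S,[(342,287),(414,287)],.008))
print("knife ends",plane(T,[(337,296),(458,299)],.004))
print("tray",plane(T,[(112,170),(262,176),(253,322),(100,314)],.016))
print("inner walls",plane(T,[(107,263),(257,268),(210,175),(205,266)],.016))
print("tins",plane(T,[(149,193),(128,239)],.035))
for n,a,b in(("dryer face",(590,385),(226,388)),("nozzle tip",(488,350),(280,393)),("knob",(360,410),(170,218)),("joint",(358,372),(181,256)),("joint2",(368,398),(181,256)),("dryer neck",(510,355),(272,395))):
    print(n,*tri(T,a,S,b))
c=cv2.resize(T["img"][320:480,330:630],None,fx=2.6,fy=2.6);e=cv2.resize(S["img"][190:480,60:310],None,fx=1.43,fy=1.43)[:416]
im=np.zeros((600,800,3),np.uint8);im[:416,:780]=c
im=np.hstack([cv2.resize(c,(440,235)),np.zeros((235,357,3),np.uint8)]) ;im=np.vstack([im,np.zeros((180,797,3),np.uint8)]);e=cv2.resize(e,(357,415));im[:,440:797]=e
cv2.imwrite("pics/c1.png",im)
E
```

```text
top handle [ 0.4552 -0.0723] [0.1071 0.0201] [-0.0596 -0.9982]
top cap [ 0.6618 -0.087 ] [0.0464 0.015 ] [-0.9374  0.3481]
side handle [ 0.4543 -0.0728] [0.1098 0.0184] [-0.0542 -0.9985]
side cap [ 0.6615 -0.0877] [0.0441 0.0104] [ 0.9502 -0.3117]
marker whole [[ 0.683  -0.0955  0.008 ]
 [ 0.5608 -0.052   0.008 ]] [[ 0.5606 -0.0553  0.008 ]
 [ 0.6832 -0.0967  0.008 ]]
knife ends [[ 0.4558 -0.0191  0.004 ]
 [ 0.4466 -0.2402  0.004 ]]
tray [[0.6913 0.3899 0.016 ]
 [0.6763 0.1148 0.016 ]
 [0.4122 0.1321 0.016 ]
 [0.43   0.4055 0.016 ]]
inner walls [[0.521  0.3948 0.016 ]
 [0.5083 0.1245 0.016 ]
 [0.6795 0.2099 0.016 ]
 [0.5132 0.218  0.016 ]]
tins [[0.6443 0.3153 0.035 ]
 [0.5622 0.3512 0.035 ]]
dryer face [ 0.3336 -0.3539  0.2476] 0.0018942297313378014
nozzle tip [ 0.3788 -0.2697  0.0832] 0.03165807903809661
knob [ 0.3014 -0.039   0.2175] 0.001937987544907976
joint [ 0.3222 -0.0425  0.1434] 0.0377763667457082
joint2 [ 0.3047 -0.0563  0.1587] 4.408211368185004e-05
dryer neck [ 0.3701 -0.2924  0.119 ] 0.022690538544297333
```

View pics/c1.png

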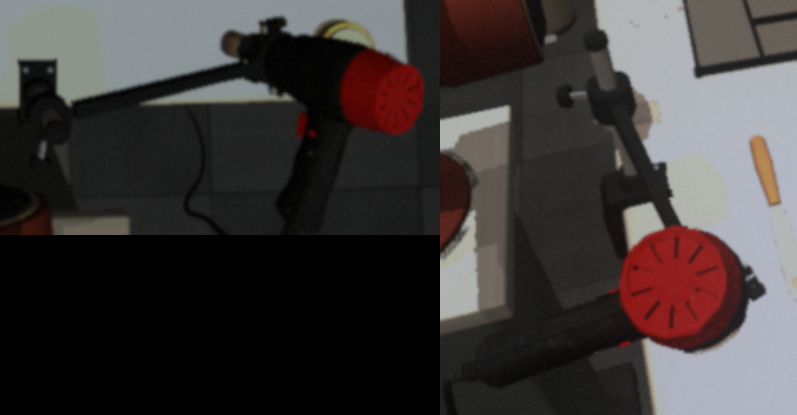

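The crop shows the dryer and its boom at x < 0.42, y from −0.4 to 0, with tops near z = 0.29. I'll stay above it.

| Item | Position (x, y) | Orientation / grip |
|---|---|---|
| Knife centre | (.451, -.132) | grip at (.453, -.102) |
| Marker centre | (.622, -.075) | axis angle −.334 |
| Tray centre | (.5525, .2606) | yaw −.061 |
| Long compartment | (.4676, .2658) | |
| Short compartment | (.594, .168) | |

Sizes agree with the ones given.

```bash
cat > go.py <<'E'
# python3 go.py x y z yaw(tool y direction) -> shift/turn fractions from the present pose
import sys,numpy as np
from scipy.spatial.transform import Rotation as R
from station import get_obs
x,y,z,a=map(float,sys.argv[1:5]);o=get_obs()
A=R.from_rotvec(o["tool_rot"])
ty=np.array([np.cos(a),np.sin(a),0]);tz=np.array([0,0,-1.]);B=R.from_matrix(np.c_[np.cross(ty,tz),ty,tz])
print("turn",((A.inv()*B).as_rotvec()/np.pi).round(4),"shift",(A.inv().apply(np.array([x,y,z])-o["tool_pos"])/.3).round(4),"f",o["contact_force"].round(1),"q",o["q"].round(2))
E
python3 go.py .47 -.42 .37 -.7; python3 go.py .139 -.609 .37 -1.346
```

```text
turn [-4.000e-04 -2.000e-04 -2.056e-01] shift [ 1.2151 -0.3686 -0.4643] f [ 0.6  0.1 -0.1] q [-1.47  0.05  1.61 -0.    1.48 -0.12]
turn [-0.0004 -0.      0.    ] shift [-9.000e-04 -4.000e-04 -4.649e-01] f [ 0.6  0.1 -0.1] q [-1.47  0.05  1.61 -0.    1.48 -0.12]
```

>>> {"op": "carry_out", "data": {"rows": [[0,0,0,0,0,-0.17,-1],[0,0,0,0,0,-0.33,-1],[0,0,0,0,0,-0.465,-1],[0,0,-0.05,0.15,-0.045,-0.465,-1],[0,0,-0.09,0.31,-0.09,-0.465,-1]]}}

```text
t: 0.7
tool_pos: [0.224, -0.5628, 0.3731]
tool_rot: [3.036, 0.791, 0.0]
contact_force: [0.8, -1.1, -0.4]
opening: 0.0855
grip_force: 0.0
```

```bash
python3 go.py .47 -.40 .37 -.7; python3 go.py .453 -.102 .37 -.057
```

```text
turn [ 0.0012  0.0005 -0.1149] shift [ 0.9806 -0.0733  0.0093] f [ 0.8 -1.1 -0.4] q [-1.31 -0.04  1.47  0.    1.7  -0.25]
turn [ 0.001   0.0009 -0.3196] shift [ 1.416  -0.9679  0.0054] f [ 0.8 -1.1 -0.4] q [-1.31 -0.04  1.47  0.    1.7  -0.25]
```

>>> {"op": "carry_out", "data": {"rows": [[0,0,-0.046,0.166,-0.012,0,-1],[0,0,-0.092,0.332,-0.025,0,-1],[0,0,-0.115,0.5,-0.037,0,-1],[0,0,-0.115,0.66,-0.05,0,-1],[0,0,-0.115,0.82,-0.06,0,-1]]}}

```text
t: 1.2
tool_pos: [0.4316, -0.4254, 0.3707]
tool_rot: [-2.85, -1.322, 0.0]
contact_force: [1.0, -0.9, -0.4]
opening: 0.0853
grip_force: 0.0
```

```bash
python3 go.py .453 -.102 .34 -.057
```

```text
turn [-0.      0.     -0.2052] shift [ 0.8692 -0.6415  0.1023] f [ 1.  -0.9 -0.4] q [-0.9  -0.04  1.47 -0.    1.7  -0.2 ]
```

>>> {"op": "carry_out", "data": {"rows": [[0,0,-0.042,0.13,-0.095,0,-1],[0,0,-0.084,0.26,-0.19,0,-1],[0,0,-0.125,0.39,-0.285,0.02,-1],[0,0,-0.165,0.52,-0.38,0.05,-1],[0,0,-0.205,0.65,-0.48,0.08,-1]]}}

```text
t: 1.7
tool_pos: [0.446, -0.1832, 0.3465]
tool_rot: [2.28, 2.161, 0.0]
contact_force: [1.4, 0.9, -0.1]
opening: 0.0854
grip_force: 0.0
```

```bash
python3 go.py .453 -.102 .2 -.057
```

```text
turn [0.0002 0.     0.0012] shift [0.2717 0.0087 0.4882] f [ 1.4  0.9 -0.1] q [-0.54 -0.34  1.78  0.    1.7  -0.49]
```

>>> {"op": "carry_out", "data": {"rows": [[0,0,0,0.13,0.004,0,-0.3],[0,0,0,0.272,0.009,0.05,-0.3],[0,0,0,0.272,0.009,0.2,-0.3],[0,0,0,0.272,0.009,0.34,-0.3],[0,0,0,0.272,0.009,0.488,-0.3]]}}

```text
t: 2.2
tool_pos: [0.4537, -0.1032, 0.1994]
tool_rot: [2.282, 2.157, 0.001]
contact_force: [-0.1, -0.0, 0.8]
opening: 0.0554
grip_force: 0.0
```

```bash
python3 go.py .453 -.102 .003 -.057
python3 - <<'E'
from h import *
a=get_image("side")["img"];b=get_image("top")["img"][200:440,180:560]
cv2.imwrite("pics/s2.png",np.hstack([cv2.resize(a,(480,360)),cv2.resize(b,(320,202)) if 0 else cv2.copyMakeBorder(cv2.resize(b,(320,202)),0,158,0,0,0)]))
E
```

```text
turn [0.0005 0.0002 0.0001] shift [ 0.0042 -0.0038  0.6547] f [-0.1 -0.   0.8] q [-0.38 -0.33  2.01 -0.    1.46 -0.33]
```

View pics/s2.png

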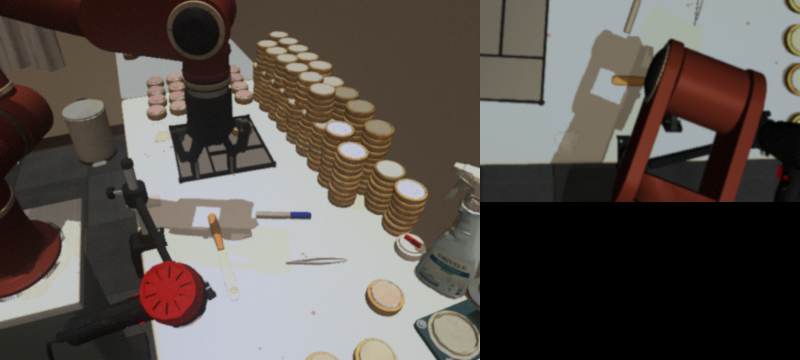

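The arm clears the boom and sits above the handle. In the picture the handle is at (215,230) and the blade tip at (233,293), so the knife hasn't moved. Now descending.

>>> {"op": "carry_out", "data": {"rows": [[0,0,0,0.004,-0.004,0.15,-0.3],[0,0,0,0.004,-0.004,0.3,-0.3],[0,0,0,0.004,-0.004,0.43,-0.3],[0,0,0,0.004,-0.004,0.52,-0.3],[0,0,0,0.004,-0.004,0.52,-0.3]]}}

```text
t: 2.8
tool_pos: [0.4507, -0.1019, 0.0425]
tool_rot: [-2.281, -2.152, 0.004]
contact_force: [-0.5, 1.0, 0.5]
opening: 0.0552
grip_force: 0.0
```

```bash
python3 go.py .453 -.102 .004 -.057
python3 - <<'E'
from h import *
cv2.imwrite("pics/s3.png",cv2.resize(get_image("side")["img"][180:420,130:450],(720,540)))
E
```

```text
turn [-0.0018 -0.0006 -0.0004] shift [-0.      0.0083  0.1283] f [-0.5  1.   0.5] q [-0.38 -0.14  2.13  0.    1.15 -0.33]
```

View pics/s3.png

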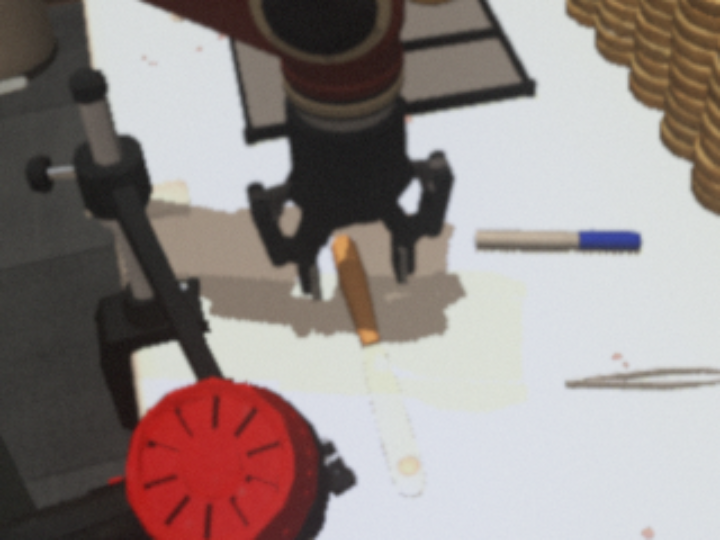

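The open fingers at (313,290) and (402,280) straddle the handle, which runs from (342,240) to (370,340). I'll descend and grip.

>>> {"op": "carry_out", "data": {"rows": [[0,0,0,0,0.007,0.07,-0.3],[0,0,0,0,0.007,0.125,-0.3],[0,0,0,0,0.007,0.125,0.2],[0,0,0,0,0.007,0.125,0.7],[0,0,0,0,0.007,0.125,0.7]], "force": 50}}

```text
t: 3.35
tool_pos: [0.4566, -0.1034, 0.0097]
tool_rot: [2.282, 2.154, 0.003]
contact_force: [-2.3, 2.1, 6.1]
opening: 0.0142
grip_force: 41.7
```

>>> {"op": "carry_out", "data": {"rows": [[0,0,0,0,0,0,0.9],[0,0,0,0,0,0,0.9],[0,0,0,0,0,-0.05,0.9],[0,0,0,0,0,-0.15,0.9],[0,0,0,0,0,-0.27,0.9]]}}

```text
t: 3.85
tool_pos: [0.4538, -0.1023, 0.0888]
tool_rot: [-2.284, -2.155, 0.001]
contact_force: [-0.1, -0.0, -1.0]
opening: 0.0138
grip_force: 48.2
```

```bash
python3 go.py .4694 .2957 .08 -.061
python3 - <<'E'
from h import *
cv2.imwrite("pics/s4.png",cv2.resize(get_image("side")["img"][180:420,130:450],(720,540)))
E
```

```text
turn [-0.0005 -0.0002  0.001 ] shift [ 1.3275 -0.025   0.0299] f [-0.1 -0.  -1. ] q [-0.38 -0.2   2.1  -0.    1.24 -0.32]
```

View pics/s4.png

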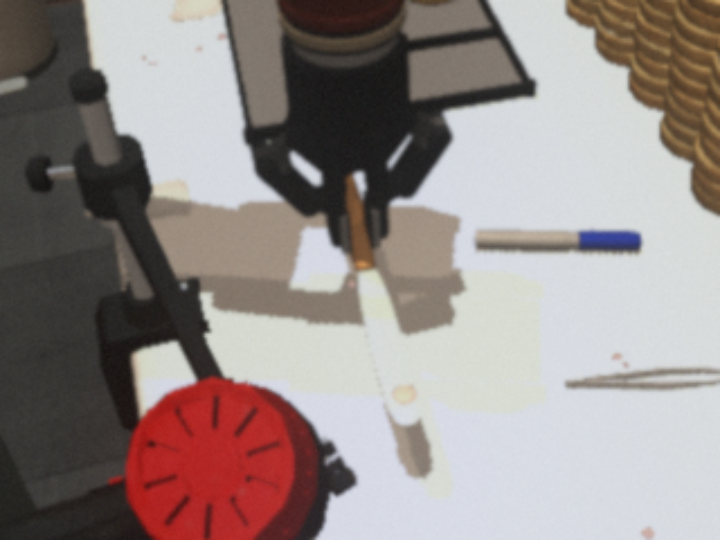

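The knife is lifted and level: handle in the pads at (355,220), blade tip at (405,405). I'll carry it to the tray, rising a bit on the way.

>>> {"op": "carry_out", "data": {"rows": [[0,0,0,0.03,0,-0.12,0.9],[0,0,0,0.15,-0.003,-0.18,0.9],[0,0,0,0.3,-0.006,-0.18,0.9],[0,0,0,0.45,-0.009,-0.18,0.9],[0,0,0,0.6,-0.012,-0.18,0.9]]}}

```text
t: 4.4
tool_pos: [0.462, 0.0789, 0.1438]
tool_rot: [2.284, 2.154, 0.004]
contact_force: [1.6, 0.4, -1.7]
opening: 0.0135
grip_force: 48.3
```

```bash
python3 go.py .4694 .2957 .08 -.061
```

```text
turn [ 0.0012 -0.0001  0.0008] shift [ 0.7229 -0.0186  0.2128] f [ 1.6  0.4 -1.7] q [ 0.01 -0.27  2.06  0.    1.35  0.07]
```

>>> {"op": "carry_out", "data": {"rows": [[0,0,0.0005,0.15,-0.004,0,0.9],[0,0,0.0005,0.3,-0.008,0,0.9],[0,0,0.0005,0.45,-0.012,0,0.9],[0,0,0.0005,0.6,-0.015,0.06,0.9],[0,0,0.0005,0.72,-0.019,0.18,0.9]]}}

```text
t: 4.9
tool_pos: [0.4715, 0.2968, 0.0932]
tool_rot: [2.283, 2.154, 0.017]
contact_force: [1.4, -0.4, -1.3]
opening: 0.0134
grip_force: 48.3
```

```bash
python3 go.py .4694 .2957 .05 -.061
python3 - <<'E'
from h import *
d=get_image("top");np.set_printoptions(precision=4,suppress=True)
s=get_image("side")["img"]
cv2.imwrite("pics/s5.png",np.hstack([cv2.resize(s[60:300,150:450],(400,320)),cv2.resize(d["img"][140:380,60:360],(400,320))]))
E
```

```text
turn [ 0.0031 -0.0017  0.0009] shift [-0.0049 -0.008   0.144 ] f [ 1.4 -0.4 -1.3] q [0.43 0.01 1.9  0.   1.22 0.49]
```

View pics/s5.png

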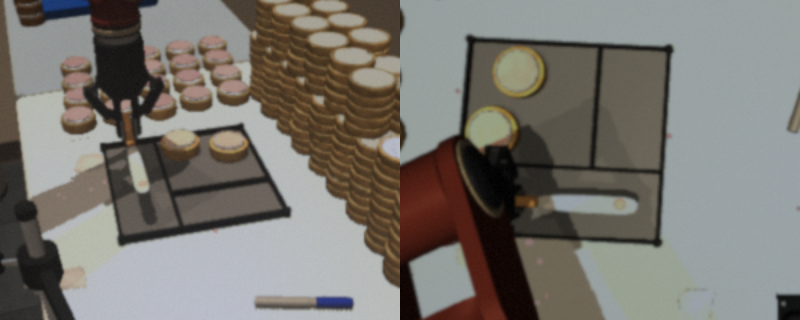

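The knife hangs along the long compartment, with the blade clear of both side walls (tip at (635,205) in the right panel). Lowering.

>>> {"op": "carry_out", "data": {"rows": [[0,0,0,-0.005,-0.008,0.06,0.9],[0,0,0,-0.005,-0.008,0.13,0.9],[0,0,0,-0.005,-0.008,0.19,0.9],[0,0,0,-0.005,-0.008,0.235,0.9],[0,0,0,-0.005,-0.008,0.235,0.9]]}}

```text
t: 5.5
tool_pos: [0.4649, 0.2903, 0.017]
tool_rot: [-2.287, -2.153, 0.004]
contact_force: [-0.7, 0.1, -1.2]
opening: 0.0135
grip_force: 48.3
```

```bash
python3 go.py .4694 .2957 .014 -.061
```

```text
turn [-0.0007  0.0004  0.0003] shift [0.0189 0.0141 0.0101] f [-0.7  0.1 -1.2] q [ 0.42  0.11  1.94 -0.    1.1   0.48]
```

>>> {"op": "carry_out", "data": {"rows": [[0,0,0,0.01,0.01,0.004,0.9],[0,0,0,0.01,0.01,0.008,0.9],[0,0,0,0.01,0.01,0.01,0.9],[0,0,0,0.01,0.01,0.01,0.4],[0,0,0,0.01,0.01,0.01,0.2]]}}

```text
t: 6.0
tool_pos: [0.4692, 0.2943, 0.0156]
tool_rot: [2.286, 2.154, 0.001]
contact_force: [0.4, -0.7, -0.3]
opening: 0.0338
grip_force: 0.0
```

>>> {"op": "carry_out", "data": {"rows": [[0,0,0,0,0,0,0.1],[0,0,0,0,0,0,0.1],[0,0,0,0,0,-0.05,0.1],[0,0,0,0,0,-0.15,0.1],[0,0,0,0,0,-0.3,0.1]]}}

```text
t: 6.5
tool_pos: [0.4669, 0.2932, 0.1042]
tool_rot: [-2.285, -2.153, 0.008]
contact_force: [-0.5, -0.2, -0.6]
opening: 0.0386
grip_force: 0.0
```

```bash
python3 go.py .622 -.075 .2 1.237
```

```text
turn [-1.900e-03 -3.000e-04 -4.127e-01] shift [-1.1951  0.5876 -0.3192] f [-0.5 -0.2 -0.6] q [ 0.43 -0.    1.89 -0.    1.26  0.49]
```

>>> {"op": "carry_out", "data": {"rows": [[0,0,0,0,0,-0.16,0.1],[0,0,-0.04,-0.05,0.03,-0.3,-0.3],[0,0,-0.085,-0.19,0.09,-0.32,-0.3],[0,0,-0.13,-0.34,0.16,-0.32,-0.3],[0,0,-0.175,-0.48,0.23,-0.32,-0.3]]}}

```text
t: 7.0
tool_pos: [0.528, 0.1501, 0.2036]
tool_rot: [1.625, 2.686, 0.003]
contact_force: [0.8, -0.2, -0.0]
opening: 0.0555
grip_force: 0.0
```

```bash
python3 go.py .622 -.075 .2 1.237
python3 - <<'E'
from h import *
T=get_image("top");S=get_image("side");np.set_printoptions(precision=4,suppress=True)
print(axis(plane(S,blob(S,(100,140,40),(130,255,255),(335,275,420,297)),.009)))
cv2.imwrite("pics/s6.png",np.hstack([cv2.resize(S["img"][130:310,200:430],(400,313)),cv2.resize(T["img"][140:375,60:360],(400,313))]))
E
```

```text
turn [ 0.0009  0.0008 -0.2401] shift [-0.8102 -0.0707  0.0128] f [ 0.8 -0.2 -0. ] q [ 0.14 -0.11  1.82 -0.    1.43 -0.34]
(array([ 0.6611, -0.0876]), array([0.0449, 0.0108]), array([ 0.9402, -0.3407]))
```

View pics/s6.png

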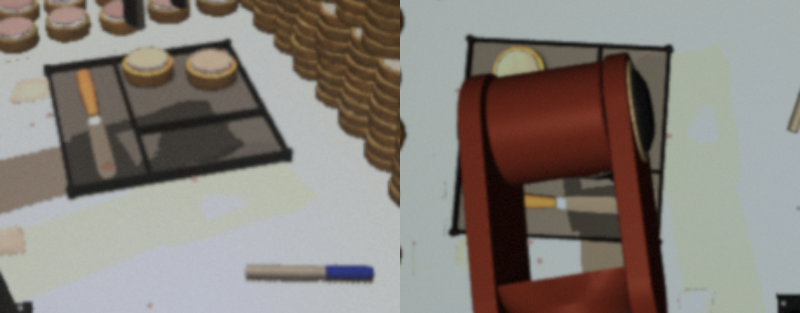

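The knife lies flat in the long compartment, from (82,72) to (107,175) in the left panel, clear of the walls. The marker hasn't moved, so I'll go for it.

>>> {"op": "carry_out", "data": {"rows": [[0,0,-0.045,-0.16,-0.014,0,-0.3],[0,0,-0.09,-0.32,-0.028,0,-0.3],[0,0,-0.135,-0.48,-0.042,0,-0.3],[0,0,-0.18,-0.64,-0.056,0.01,-0.3],[0,0,-0.225,-0.81,-0.07,0.02,-0.3]]}}

```text
t: 7.6
tool_pos: [0.6201, -0.0742, 0.1964]
tool_rot: [0.597, 3.083, 0.001]
contact_force: [0.5, 0.0, 0.3]
opening: 0.0554
grip_force: 0.0
```

```bash
python3 go.py .622 -.075 .05 1.237
```

```text
turn [ 0.0002  0.0004 -0.0156] shift [-0.0064 -0.0005  0.4881] f [0.5 0.  0.3] q [-0.24  0.07  1.65  0.    1.42 -1.43]
```

>>> {"op": "carry_out", "data": {"rows": [[0,0,-0.0156,-0.006,0,0.12,-0.3],[0,0,-0.0156,-0.006,0,0.25,-0.3],[0,0,-0.0156,-0.006,0,0.38,-0.3],[0,0,-0.0156,-0.006,0,0.488,-0.3],[0,0,-0.0156,-0.006,0,0.488,-0.3]]}}

```text
t: 8.1
tool_pos: [0.6168, -0.0721, 0.0435]
tool_rot: [-0.529, -3.086, -0.001]
contact_force: [-0.3, 0.4, 0.5]
opening: 0.0553
grip_force: 0.0
```

```bash
python3 go.py .622 -.075 .006 1.237
python3 - <<'E'
from h import *
S=get_image("side")
cv2.imwrite("pics/s7.png",cv2.resize(S["img"][180:330,300:500],(640,480)))
E
```

```text
turn [-0.0003 -0.0034 -0.0018] shift [-0.0208 -0.0032  0.1247] f [-0.3  0.4  0.5] q [-0.24  0.23  1.75  0.    1.17 -1.47]
```

View pics/s7.png

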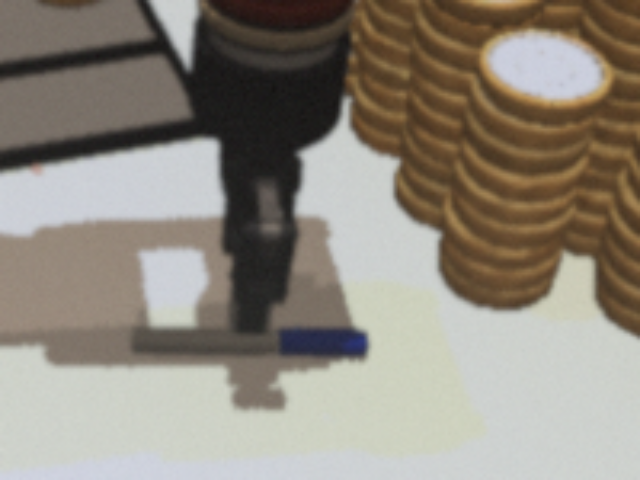

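The finger tip at (250,330) is over the marker's middle (marker from (133,340) to (367,342)). Descending and gripping gently.

>>> {"op": "carry_out", "data": {"rows": [[0,0,0,-0.015,-0.002,0.06,-0.3],[0,0,0,-0.015,-0.002,0.12,-0.3],[0,0,0,-0.015,-0.002,0.12,0.2],[0,0,0,-0.015,-0.002,0.12,0.8],[0,0,0,-0.015,-0.002,0.12,0.9]], "force": 30}}

```text
t: 8.65
tool_pos: [0.626, -0.0759, 0.0142]
tool_rot: [0.53, 3.095, -0.0]
contact_force: [-0.3, -1.5, 0.7]
opening: 0.0119
grip_force: 0.0
```

>>> {"op": "carry_out", "data": {"rows": [[0,0,0,0,0,0,0.9],[0,0,0,0,0,0,0.9],[0,0,0,0,0,-0.05,0.9],[0,0,0,0,0,-0.15,0.9],[0,0,0,0,0,-0.27,0.9]]}}

```text
t: 9.15
tool_pos: [0.6241, -0.0756, 0.0944]
tool_rot: [-0.53, -3.094, -0.0]
contact_force: [0.5, -0.5, 0.5]
opening: 0.0042
grip_force: 0.0
```

```bash
python3 go.py .594 .168 .1 1.509
python3 - <<'E'
from h import *
S=get_image("side")
cv2.imwrite("pics/s8.png",cv2.resize(S["img"][180:330,300:500],(640,480)))
E
```

```text
turn [ 0.     -0.0007 -0.0883] shift [ 0.3648  0.7323 -0.0181] f [ 0.5 -0.5  0.5] q [-0.24  0.18  1.71  0.    1.25 -1.47]
```

View pics/s8.png

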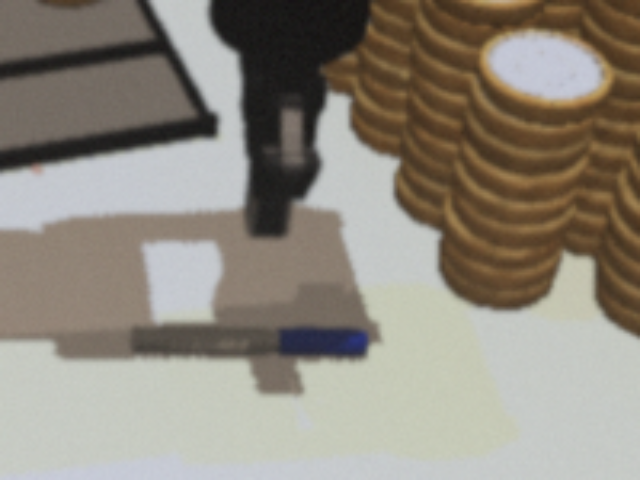

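The fingers closed too high, with the TCP at z = 0.014, and slid over the marker. It stayed put, at (133–367,340). I'll reopen, settle and measure again, using numbers only because my ten pictures are used up.

>>> {"op": "carry_out", "data": {"rows": [[0,0,0,0,0,0,-0.3],[0,0,0,0,0,0,-0.3],[0,0,0,0,0,0,-0.3],[0,0,0,0,0,0,-0.3],[0,0,0,0,0,0,-0.3]]}}

```text
t: 9.7
tool_pos: [0.6243, -0.0757, 0.0924]
tool_rot: [-0.53, -3.094, -0.0]
contact_force: [-1.2, 0.9, 0.1]
opening: 0.0554
grip_force: 0.0
```

```bash
python3 - <<'E'
from h import *
S=get_image("side");np.set_printoptions(precision=4,suppress=True)
c,s,v=axis(plane(S,blob(S,(100,140,40),(130,255,255),(335,270,420,300)),.009))
v=v*np.sign(v[0]);print("cap",c,s,v,np.arctan2(v[1],v[0]))
print(get_obs()["tool_pos"],get_obs()["opening"])
E
python3 go.py .622 -.075 .005 1.237
```

```text
cap [ 0.6774 -0.0948] [0.0124 0.0069] [0.92  0.392] 0.40275766267459884
[ 0.6245 -0.0757  0.0927] 0.05540000932964788
turn [-0.0001 -0.0006 -0.0017] shift [ 0.0082 -0.0005  0.2923] f [ 0.1  0.4 -0.6] q [-0.24  0.18  1.71 -0.    1.25 -1.47]
```

>>> {"op": "carry_out", "data": {"rows": [[0,0,-0.0017,0.008,0,0.1,-0.3],[0,0,-0.0017,0.008,0,0.2,-0.3],[0,0,-0.0017,0.008,0,0.26,-0.3],[0,0,-0.0017,0.008,0,0.292,-0.3],[0,0,-0.0017,0.008,0,0.292,-0.3]]}}

```text
t: 10.25
tool_pos: [0.6218, -0.0748, 0.0044]
tool_rot: [-0.521, -3.095, -0.0]
contact_force: [-0.1, -0.4, 0.1]
opening: 0.0556
grip_force: 0.0
```

>>> {"op": "carry_out", "data": {"rows": [[0,0,0,0,0,0,-0.3],[0,0,0,0,0,0,-0.3],[0,0,0,0,0,0,-0.3]]}}

```text
t: 10.55
tool_pos: [0.624, -0.0753, 0.0078]
tool_rot: [0.521, 3.095, -0.0]
contact_force: [-0.6, 0.7, 0.0]
opening: 0.0553
grip_force: 0.0
```

>>> {"op": "carry_out", "data": {"rows": [[0,0,0,0,0,0.018,-0.3],[0,0,0,0,0,0.018,0.2],[0,0,0,0,0,0.018,0.5],[0,0,0,0,0,0.018,0.8],[0,0,0,0,0,0.018,0.8]]}}

```text
t: 11.05
tool_pos: [0.6229, -0.075, 0.0008]
tool_rot: [0.522, 3.098, -0.0]
contact_force: [0.5, -0.2, 0.2]
opening: 0.0142
grip_force: 30.0
```

>>> {"op": "carry_out", "data": {"rows": [[0,0,0,0,0,0,0.9],[0,0,0,0,0,0,0.9],[0,0,0,0,0,0,0.9]]}}

```text
t: 11.35
tool_pos: [0.6229, -0.075, 0.0008]
tool_rot: [0.522, 3.098, 0.0]
contact_force: [-0.6, -1.3, 0.5]
opening: 0.0142
grip_force: 30.0
```

Gripped, with a 14 mm opening at 30 N. Lifting.

>>> {"op": "carry_out", "data": {"rows": [[0,0,0,0,0,-0.05,0.9],[0,0,0,0,0,-0.17,0.9],[0,0,0,0,0,-0.3,0.9],[0,0,0,0,0,-0.34,0.9],[0,0,0,0,0,-0.34,0.9]]}}

```text
t: 11.85
tool_pos: [0.6251, -0.0756, 0.1069]
tool_rot: [0.52, 3.091, -0.001]
contact_force: [0.9, -0.0, -0.2]
opening: 0.0143
grip_force: 30.1
```

```bash
python3 go.py .594 .168 .1 1.509
python3 - <<'E'
from h import *
S=get_image("side");np.set_printoptions(precision=4,suppress=True)
P=blob(S,(100,120,30),(130,255,255),(320,150,450,310));print(P.mean(0))
c,s,v=axis(plane(S,P,.11));print("cap at z .11",c,s,v)
E
```

```text
turn [-0.0001  0.0022 -0.0865] shift [0.3641 0.7331 0.0211] f [ 0.9 -0.  -0.2] q [-0.24  0.16  1.71  0.    1.26 -1.48]
[408.6562 240.875 ]
cap at z .11 [ 0.6666 -0.0837] [0.0446 0.013 ] [ 0.9542 -0.2992]
```

>>> {"op": "carry_out", "data": {"rows": [[0,0,-0.02,0.073,0.146,0,0.9],[0,0,-0.045,0.146,0.293,0,0.9],[0,0,-0.07,0.219,0.44,0,0.9],[0,0,-0.087,0.292,0.587,0,0.9],[0,0,-0.087,0.364,0.733,0,0.9]]}}

```text
t: 12.4
tool_pos: [0.5894, 0.17, 0.0999]
tool_rot: [-0.094, -3.136, 0.001]
contact_force: [1.5, -0.2, -0.5]
opening: 0.0145
grip_force: 30.1
```

>>> {"op": "carry_out", "data": {"rows": [[0,0,0,0,0,0,0.9],[0,0,0,0,0,0,0.9],[0,0,0,0,0,0,0.9]]}}

```text
t: 12.7
tool_pos: [0.5909, 0.1675, 0.1011]
tool_rot: [-0.096, -3.137, 0.001]
contact_force: [-0.1, -1.0, 0.2]
opening: 0.0141
grip_force: 30.1
```

```bash
python3 go.py .594 .168 .04 1.509
python3 - <<'E'
from h import *
S=get_image("side");np.set_printoptions(precision=4,suppress=True)
P=blob(S,(100,120,30),(130,255,255),(250,100,420,240));print(P.mean(0))
print("cap",*axis(plane(S,P,.11)))
E
```

```text
turn [-0.0003 -0.0008  0.0002] shift [-0.0107  0.0026  0.2035] f [-0.1 -1.   0.2] q [ 0.16  0.14  1.74 -0.    1.26 -1.35]
[337.6739 170.0435]
cap [0.6306 0.1638] [0.0435 0.0168] [-0.9971  0.0758]
```

>>> {"op": "carry_out", "data": {"rows": [[0,0,0,-0.01,0.003,0.1,0.9],[0,0,0,-0.01,0.003,0.19,0.9],[0,0,0,-0.01,0.003,0.25,0.9],[0,0,0,-0.01,0.003,0.29,0.9],[0,0,0,-0.01,0.003,0.3,0.9]]}}

```text
t: 13.25
tool_pos: [0.5938, 0.1678, 0.0108]
tool_rot: [-0.098, -3.137, 0.001]
contact_force: [0.1, -0.1, -0.7]
opening: 0.0143
grip_force: 30.1
```

>>> {"op": "carry_out", "data": {"rows": [[0,0,0,0,0,0,0.9],[0,0,0,0,0,0,0.9],[0,0,0,0,0,0,0.9]]}}

```text
t: 13.55
tool_pos: [0.5958, 0.1693, 0.0142]
tool_rot: [0.095, 3.138, 0.001]
contact_force: [0.3, 0.1, -0.5]
opening: 0.0145
grip_force: 30.1
```

>>> {"op": "carry_out", "data": {"rows": [[0,0,0,0,0,0.012,0.9],[0,0,0,0,0,0.024,0.9],[0,0,0,0,0,0.028,0.9],[0,0,0,0,0,0.028,0.9],[0,0,0,0,0,0.028,0.9]]}}

```text
t: 14.05
tool_pos: [0.5947, 0.1693, 0.0047]
tool_rot: [-0.095, -3.14, 0.0]
contact_force: [-2.0, 0.8, 4.4]
opening: 0.0141
grip_force: 30.6
```

>>> {"op": "carry_out", "data": {"rows": [[0,0,0,0,0,0,0.55],[0,0,0,0,0,0,0.4],[0,0,0,0,0,0,0.2],[0,0,0,0,0,0,0.1],[0,0,0,0,0,0,0.1]]}}

```text
t: 14.55
tool_pos: [0.5946, 0.1692, 0.0041]
tool_rot: [-0.095, -3.14, 0.0]
contact_force: [-0.8, -0.2, -0.1]
opening: 0.0385
grip_force: 0.0
```

>>> {"op": "carry_out", "data": {"rows": [[0,0,0,0,0,-0.05,0.1],[0,0,0,0,0,-0.17,0.1],[0,0,0,0,0,-0.33,0.1],[0,0,0,0,0,-0.49,0.1],[0,0,0,0,0,-0.65,0.1]]}}

```text
t: 15.05
tool_pos: [0.5945, 0.1692, 0.2026]
tool_rot: [0.095, 3.139, 0.0]
contact_force: [0.8, -0.2, 0.3]
opening: 0.0384
grip_force: 0.0
```

Run:
```python
from h import *
S=get_image("side");np.set_printoptions(precision=4,suppress=True)
for n,lo,hi,b,z in(("cap",(100,120,25),(130,255,255),(250,150,420,240),.013),("handle",(8,100,60),(28,255,255),(225,160,285,235),.014)):
    P=blob(S,lo,hi,b);print(n,P.mean(0),P.min(0),P.max(0),*axis(plane(S,P,z)))
```

```text
cap [339.     207.0909] [329. 204.] [349. 210.] [0.6357 0.1671] [0.046  0.0159] [-0.9947  0.1031]
handle [250.     182.4333] [244. 169.] [256. 195.] [0.4711 0.3293] [0.1166 0.0214] [-0.0705 -0.9975]
```

>>> {"op": "carry_out", "data": {"rows": [[0,0,0,0,0,0,0.1],[0,0,0,0,0,0,0.1],[0,0,0,0,0,0,0.1]]}}

```text
t: 15.4
tool_pos: [0.5936, 0.169, 0.1974]
tool_rot: [-0.095, -3.137, 0.001]
contact_force: [-0.6, 0.3, -0.1]
opening: 0.0382
grip_force: 0.0
```

```bash
python3 -c "
from station import *
print(finish_job())"
```

```text
the job is handed in; nothing more can be done
None
```

I laid the palette knife in the long compartment, then the marker in the short one on the second grip (the first closed too high), and handed the job in at 15.4 s with the arm clear; side-camera measurements put both inside and along their compartments, and no verdict came back.

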